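# Put the shoe-care kit back in its fitted drawer

## Task

Put the shoe-care kit away in its fitted drawer: set each of the two brushes and two polish tins into the recess cut for its shape and size, sitting flat on the felt, brushes bristles down and tins lid up, and leave them there. Do not disturb the shoe tree and the spray can that stand nearby.

Things in the scene. Friction and masses are not known exactly. Their poses are not given: they have to be found in the camera images.
- large_brush: Larger of two shoe brushes: brown wooden back with round ends, 128 x 38 mm, over bristles splayed to 136 x 46 mm; 44 mm high, about 140 g. Origin: centre of the underside (bristle tips), z up, x along its length. Stands on stiff dark bristles (0 to 22 mm high); grip the back by its straight long sides (22 to 40 mm high). Starts with its length within 35 degrees of world y.
- small_brush: Smaller shoe brush, same make: back 88 x 26 mm, bristles 96 x 34 mm; 44 mm high, about 60 g. Origin: centre of the underside (bristle tips), z up, x along its length. Stands on stiff dark bristles (0 to 22 mm high); grip the back by its straight long sides (22 to 40 mm high). Starts with its length within 35 degrees of world y.
- large_tin: The larger of two flat round polish tins, bare metal with a darker disc on the lid: 64 mm diameter, 26 mm high, about 90 g. Origin: centre of the underside, z up, lid on top. Starts lying flat on the table.
- small_tin: The smaller polish tin, same make: 44 mm diameter, 22 mm high, about 45 g. Origin: centre of the underside, z up, lid on top. Starts lying flat on the table.
- recess_large_brush: Block with the large oblong recess, 150 x 60 mm (long side on x). Fixed ply block 165 x 90 x 18 mm in the drawer. Origin: centre of its underside, 9 mm above the table; x along its 165 mm length, z up. Recess centred, 8 mm deep: felt floor 10 mm above the origin, block top (and drawer walls) 18 mm. Blocks lie side by side, 92 mm apart; the white drawer front at their +x ends is 62 mm high.
- recess_small_brush: Block with the small oblong recess, 110 x 48 mm (long side on x). Fixed ply block 165 x 90 x 18 mm in the drawer. Origin: centre of its underside, 9 mm above the table; x along its 165 mm length, z up. Recess centred, 8 mm deep: felt floor 10 mm above the origin, block top (and drawer walls) 18 mm. Blocks lie side by side, 92 mm apart; the white drawer front at their +x ends is 62 mm high.
- recess_large_tin: Block with the large round recess, 78 mm diameter. Fixed ply block 165 x 90 x 18 mm in the drawer. Origin: centre of its underside, 9 mm above the table; x along its 165 mm length, z up. Recess centred, 8 mm deep: felt floor 10 mm above the origin, block top (and drawer walls) 18 mm. Blocks lie side by side, 92 mm apart; the white drawer front at their +x ends is 62 mm high.
- recess_small_tin: Block with the small round recess, 58 mm diameter. Fixed ply block 165 x 90 x 18 mm in the drawer. Origin: centre of its underside, 9 mm above the table; x along its 165 mm length, z up. Recess centred, 8 mm deep: felt floor 10 mm above the origin, block top (and drawer walls) 18 mm. Blocks lie side by side, 92 mm apart; the white drawer front at their +x ends is 62 mm high.
- shoe_tree: Bystander: wooden shoe tree lying flat beyond the loose things, 260 x 72 x 62 mm (heel knob the tallest), 350 g. Origin: underside, between toe block and heel; x points to the toe.
- spray_can: Bystander: upright aluminium spray can with black cap, 52 mm diameter, 160 mm high, 280 g. Origin: centre of the underside.
There are look-alikes about, which are no part of the job. Leave any yellow look-alike of the large_brush alone. What is shaped like the small_brush but pink is not meant.

How it is judged:
By the outcome, as a careful person would: the job done as asked, in the order asked, and still so for the second after the job is handed in, with the robot touching nothing.
It also fails if it takes over 109 s, if anything falls off the work surface, if the arm or the gripper's body presses on something with over 40 N, if the wrist force passes 120 N, or if a joint passes its speed limit or range.

## Robot

A 7-joint arm with a two-finger parallel gripper is mounted at the origin on the work surface. World frame = base frame: x ahead of the robot, y to its left, z up, the work surface at z = 0. Lengths are in mm, angles in rad, forces in N, time in s.
With the tool pointing down it reaches from about 400 to 850 mm from the base axis. Payload 10.4 kg.
Tool frame: the origin (TCP) lies where the fingers leave the gripper's body, on its centre line; the fingertips stand 73 mm ahead of it and the grasp point (between the pads) lies 54 mm ahead of it; z points along the fingers, y is the direction in which the jaws open and shut (so a half turn about z gives the same grasp; the last joint's range is limited). The gripper opens to 85 mm and grips with 20 to 120 N. Pads are 22 mm wide; open, the fingers measure 114 mm over their backs; the gripper's body (76 mm by 85 mm) begins 54 mm behind the grasp point. The pads swing forward as they close: fully open they stand 13 mm farther back than shut.
Start: joints at [1.081, 0.332, -0.065, 1.46, 0.022, 1.35, -0.088], TCP at [281.289, -558.14, 303.938] pointing down, gripper open.
Joint ranges: [-2.6, 2.6], [-0.5, 2.12], [-1.47, 1.34], [0.16, 2.42], [-1.27, 4.41], [0.06, 2.06], [-2.6, 2.6]. Speed limits (rad/s): [2.22, 2.22, 2.79, 2.79, 3.14, 3.14, 3.14].

## Interface

Orientations are given as [roll, pitch, yaw] about the fixed x, y, z axes, in that order (R = Rz(yaw) Ry(pitch) Rx(roll)).
In Python, from cell import env, eyes gives the robot as it stands.
- The arm moves only by the tool arm_command, never from a script. Its argument "targets" is a list of rows, each an object with "fingers": the closure, from -1 (fully open) to 1 (shut), so that 0 is half open; "delta_pos": the shift along the tool's x, y, z in cm, a list of three; "rotation": the turn, a rotation vector about the tool's x, y, z in rad, a list of three. In form: [{"fingers": fingers, "delta_pos": [dx, dy, dz], "rotation": [ax, ay, az]}, ...]. A call has 1 to 12 rows; each row is the pose to reach, as a shift and turn from the pose measured when the call began, along the tool's axes at that moment; what a row does not reach only later rows make up. A row lasts 1/8 s, in which the tool goes at most 62.5 mm and 10.7 degrees, less where a joint would pass 70% of its speed; a pose out of reach is approached as far as the arm can. A call with a gripper value outside its range is refused whole. The fingers move at their own pace and stop on an object; "grip_force" is the grip in N (left out, the last holds). Time passes only in rows, so rows that repeat a pose let the fingers close. It gives the time, the measured TCP pose, the force and the opening at its end, in the units of the state.
- env.observe(): the state, without advancing time (a new reading comes with each control period).
- eyes.camera(name): name is "side" or "top" or "wrist"; returns the picture (400x640x3 uint8, red, green, blue); there is no depth.
- eyes.camera_params(name): a dict with "intrinsics" (3x3 intrinsics, pixels), "pose" (4x4, takes a point from camera to world coordinates). Camera axes: x right, y up, looking along -z (the intrinsics and any distortion apply to the point x, -y, -z); pixel columns grow to the right and rows downward; lengths in mm; the calibration is good to about 2 mm. A picture is of the moment at which its call begins: read the wrist's pose just before it. camera_params takes no time and is no camera call; for the wrist camera it gives the pose at the moment of the call.
- env.job_done(): hands the job in, once; it reports no verdict.
The state is a dict: "time": time; "joints": joint angles; "dq": joint speeds; "joint_torque": joint torques, N m; "position": TCP position; "tool_rot": TCP orientation; "contact_force": force on the tool from outside, world axes, zero at the start; "moment": the same for the moment, N m; "grip_width": finger opening in mm.
Only numpy, scipy, OpenCV 4.12 (cv2) and the standard library are available. Lean on these libraries where they do the work, as an engineer would, in place of code of your own. Each camera call takes 0.05 s, during which the arm holds its last target.

## Working session

There is one attempt and no reset: what is moved stays moved. The work goes in short steps, Python scripts to look and compute and a tool call to move; the robot and the scene stay as the last step left them, time stands still between calls to the robot, and variables do not carry over. Pictures are saved under pics/ and viewed, and the job is handed in when it is done.

Besides the shell and the picture viewer there is one more tool, called after "Emit:" by a JSON object that holds its "name" and its "arguments". arm_command: Moves the arm, as the interface text tells. Its arguments: {"type":"object","properties":{"targets":{"type":"array"},"grip_force":{"type":"number"}},"required":["targets"]}

```bash
ls; mkdir -p pics; python3 - <<'E'
from cell import env, eyes
import cv2, numpy as np
s=env.observe(); print({k:np.round(v,3).tolist() for k,v in s.items()})
for n in ["top","side"]:
    im=eyes.camera(n); cv2.imwrite(f"pics/{n}0.png",im[:,:,::-1])
    p=eyes.camera_params(n); print(n,{k:np.round(v,3).tolist() if not isinstance(v,str) else v for k,v in p.items()})
E
```

```text
pics
{'time': 0.0, 'joints': [1.081, 0.333, -0.065, 1.461, 0.022, 1.35, -0.089], 'dq': [-0.001, -0.0, 0.0, -0.001, 0.001, -0.001, 0.0], 'joint_torque': [-0.0, -62.546, 0.049, -39.161, 0.016, 0.01, -0.0], 'position': [281.165, -557.86, 303.102], 'tool_rot': [-3.14, 0.0, 0.467], 'contact_force': [0.307, -0.136, -0.334], 'moment': [0.003, 0.015, 0.029], 'grip_width': 85.592}
top {'intrinsics': [[405.784, 0.0, 318.532], [0.0, 405.784, 207.125], [0.0, 0.0, 1.0]], 'pose': [[0.021, 0.997, -0.068, 454.154], [-1.0, 0.02, -0.023, -59.258], [-0.021, 0.068, 0.997, 1149.557], [0.0, 0.0, 0.0, 1.0]]}
side {'intrinsics': [[464.772, 0.0, 321.596], [0.0, 464.772, 201.021], [0.0, 0.0, 1.0]], 'pose': [[-0.808, 0.364, -0.464, -22.246], [-0.589, -0.517, 0.621, 681.952], [-0.014, 0.775, 0.632, 790.945], [0.0, 0.0, 0.0, 1.0]]}
```

View pics/top0.png

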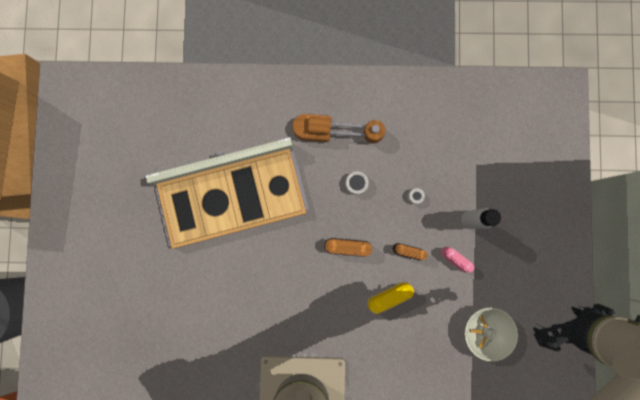

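View pics/side0.png

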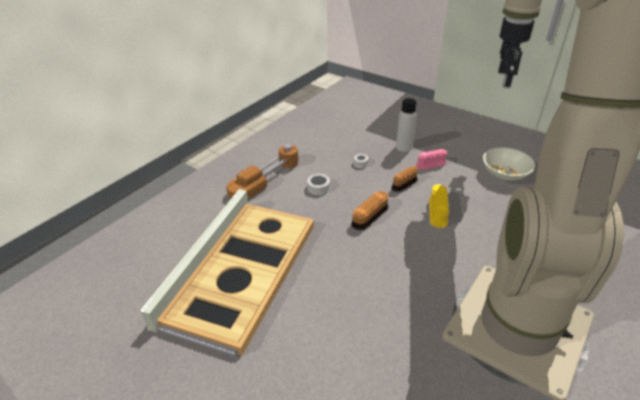

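The top view (image up = +x, right = −y) shows the drawer around pixel (230,197). Its recesses run left to right: small brush (183,211), large tin (215,202), large brush (247,193), small tin (279,185). The loose items are the large brush (348,247), small brush (410,252), large tin (357,183) and small tin (417,196). The yellow and pink look-alikes are at (391,298) and (459,260).

```bash
cat > h.py <<'E'
import numpy as np, cv2
from cell import env, eyes
def ray(p,uv):
    K=np.array(p["intrinsics"]);T=np.array(p["pose"])
    uv=np.atleast_2d(np.array(uv,float))
    d=np.c_[(uv[:,0]-K[0,2])/K[0,0], -(uv[:,1]-K[1,2])/K[1,1], -np.ones(len(uv))]@T[:3,:3].T
    return T[:3,3],d
def plane(p,uv,z):
    o,d=ray(p,uv); t=(z-o[2])/d[:,2]; return (o+t[:,None]*d)[:,:2]
def proj(p,X):
    K=np.array(p["intrinsics"]);T=np.array(p["pose"])
    c=(np.atleast_2d(X)-T[:3,3])@T[:3,:3]; 
    return np.c_[K[0,0]*c[:,0]/-c[:,2]+K[0,2], K[1,1]*c[:,1]/c[:,2]+K[1,2]]
def comps(mask,amin=30):
    cs,_=cv2.findContours(mask.astype(np.uint8),cv2.RETR_EXTERNAL,cv2.CHAIN_APPROX_NONE)
    return [c[:,0,:] for c in cs if cv2.contourArea(c)>amin]
E
python3 - <<'E'
from h import *
im=cv2.imread("pics/top0.png")
c=cv2.resize(im[100:320,140:500],(792,484),interpolation=cv2.INTER_CUBIC); cv2.imwrite("pics/crop0.png",c)
p=eyes.camera_params("top")
hsv=cv2.cvtColor(im,cv2.COLOR_BGR2HSV)
for u,v in [(348,247),(410,252),(357,183),(351,183),(417,188),(417,196),(183,211),(230,197),(300,300)]: print((u,v),hsv[v,u])
def rect(pts,z):
    P=plane(p,pts,z).astype(np.float32); r=cv2.minAreaRect(P); b=cv2.boxPoints(r)
    e1=b[1]-b[0];e2=b[2]-b[1]; L=e1 if np.linalg.norm(e1)>np.linalg.norm(e2) else e2
    return np.round(r[0],1),np.round(sorted(r[1]),1),round(np.degrees(np.arctan2(L[1],L[0]))%180,1)
H,S,V=[hsv[:,:,i].astype(int) for i in range(3)]
print("brown")
for c in comps((H<16)&(S>130)&(V>60)):
    if 130<c[:,0].mean()<500: print(c.mean(0).round(),rect(c,40))
print("dark")
for c in comps((V<60)):
    m=c.mean(0)
    if 130<m[0]<500 and m[1]<320: print(m.round(),rect(c,27),rect(c,19))
print("ply")
for c in comps((H>8)&(H<30)&(S>70)&(V>130),200):
    m=c.mean(0)
    if 130<m[0]<500 and m[1]<320: print(m.round(),rect(c,27))
E
```

```text
(348, 247) [ 14 169 157]
(410, 252) [ 14 173 156]
(357, 183) [150   7  74]
(351, 183) [105   7  77]
(417, 188) [ 18  18 168]
(417, 196) [ 0  0 75]
(183, 211) [150   6  46]
(230, 197) [ 18 121 187]
(300, 300) [  9  25 135]
brown
[410. 252.] (array([ 413.7, -285.3]), array([27.6, 87.2]), np.float32(77.2))
[348. 247.] (array([ 422.4, -116.5]), array([ 38.7, 125.7]), np.float32(86.5))
[374. 131.] (array([ 743.7, -183.3]), array([55.3, 56.2]), np.float32(0.9))
[313. 127.] (array([750.9,  -9.8]), array([ 70.6, 103.1]), np.float32(90.8))
dark
[490. 217.] (array([ 511.3, -505. ]), array([46.8, 54.4]), np.float32(89.7)) (array([ 511.7, -508.2]), array([47.2, 54.8]), np.float32(89.7))
[183. 210.] (array([513.7, 343.8]), array([ 39.6, 101. ]), np.float32(15.8)) (array([514.2, 346.6]), array([ 39.9, 101.7]), np.float32(15.8))
[215. 202.] (array([539. , 255.4]), array([67.4, 67.4]), np.float32(92.1)) (array([539.6, 257.7]), array([67.8, 67.9]), np.float32(92.1))
[278. 185.] (array([590. ,  79.1]), array([44.9, 47.6]), np.float32(91.1)) (array([591. ,  80.1]), array([45.2, 48. ]), np.float32(91.1))
[247. 194.] (array([564.3, 167.1]), array([ 52.4, 141.2]), np.float32(16.0)) (array([565.1, 168.7]), array([ 52.7, 142.2]), np.float32(16.0))
ply
[392. 298.] (array([ 286.1, -238.5]), array([ 41.6, 129.9]), np.float32(119.7))
[412. 252.] (array([ 413.9, -293.5]), array([27.1, 83.1]), np.float32(75.3))
[349. 247.] (array([ 421.2, -119.8]), array([ 37.4, 127.3]), np.float32(85.7))
[231. 198.] (array([550.8, 212.4]), array([191.1, 388.2]), np.float32(106.0))
[375. 129.] (array([ 753.1, -188. ]), array([51.5, 55.6]), np.float32(26.8))
[313. 127.] (array([760.1,  -9.8]), array([ 67.6, 106.1]), np.float32(87.5))
```

```bash
sleep 1
```

```text
(no output)
```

View pics/crop0.png

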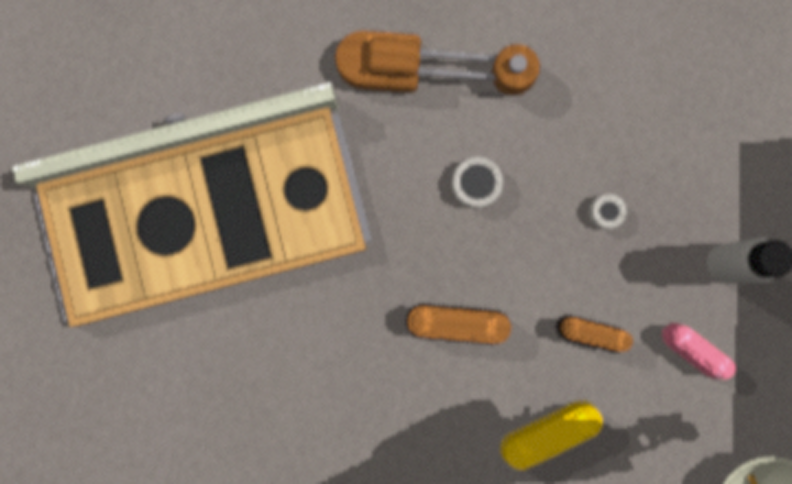

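```bash
python3 - <<'E'
from h import *
im=cv2.imread("pics/top0.png"); si=cv2.imread("pics/side0.png")
pt=eyes.camera_params("top"); ps=eyes.camera_params("side")
cv2.imwrite("pics/scrop.png",cv2.resize(si[110:370,130:500],(740,520),interpolation=cv2.INTER_CUBIC))
def tri(a,b):
    o1,d1=ray(pt,a);o2,d2=ray(ps,b);d1=d1[0];d2=d2[0]
    A=np.c_[d1,-d2];t=np.linalg.lstsq(A,o2-o1,rcond=None)[0]
    x1=o1+t[0]*d1;x2=o2+t[1]*d2
    return ((x1+x2)/2).round(1),round(np.linalg.norm(x1-x2),1)
def darkblob(img,uv,w,thr):
    u,v=map(int,uv); g=img[v-w:v+w,u-w:u+w].max(2); 
    m=(g<thr).astype(np.uint8); n,l,s,c=cv2.connectedComponentsWithStats(m)
    k=l[w,w]; 
    return c[k]+[u-w,v-w], s[k,4]
# tins
for nm,a,b,z,w in [("LT",(357,183),(319,183),26,13),("ST",(417,196),(361,159),22,9)]:
    A,na=darkblob(im,a,w,110); B,nb=darkblob(si,b,w,90)
    print(nm,A,na,B,nb,"top plane",plane(pt,A,z).round(1),"side plane",plane(ps,B,z).round(1),"tri",tri(A,B))
for nm,a,b in [("RSB",(183,211),(212,313)),("RLT",(215,202),(234,280)),("RLB",(247,193),(253,250)),("RST",(279,185),(269,226))]:
    A,na=darkblob(im,a,32,65); B,nb=darkblob(si,b,36,65)
    print(nm,A,na,B,nb,"top plane",plane(pt,A,23).round(1),"side plane",plane(ps,B,23).round(1),"tri",tri(A,B))
hs=cv2.cvtColor(si,cv2.COLOR_BGR2HSV).astype(int)
for c in comps((hs[:,:,0]<16)&(hs[:,:,1]>130)&(hs[:,:,2]>60)):
    m=c.mean(0); print("side brown",m.round(1),plane(ps,m,33).round(1))
E
```

```text
LT [356.77011494 182.09770115] 174 [318.49177877 182.52316891] 669 top plane [[ 602.3 -138.8]] side plane [[ 593.4 -129.3]] tri (array([ 602.8, -140.1,   15.4]), np.float64(1.9))
ST [416.60416667 195.54166667] 48 [360.5 158.5] 324 top plane [[ 568.3 -305.4]] side plane [[ 565.2 -299.1]] tri (array([ 569.1, -306.4,   16.4]), np.float64(0.7))
RSB [183.18461538 210.49615385] 520 [212.38128492 312.66340782] 716 top plane [[513.7 345.2]] side plane [[511.6 344.4]] tri (array([512.9, 344.7,  22.5]), np.float64(2.0))
RLT [214.96919918 202.10061602] 487 [233.59031657 280.20856611] 537 top plane [[539.  256.6]] side plane [[537.5 257.2]] tri (array([538.8, 256.7,  21.7]), np.float64(0.8))
RLB [246.72567288 193.79503106] 966 [253.29643296 251.38253383] 813 top plane [[564.  168.1]] side plane [[562.1 167.6]] tri (array([563.4, 167.6,  22.4]), np.float64(1.8))
RST [278.46613546 185.23904382] 251 [269.61290323 225.99354839] 155 top plane [[589.8  79.7]] side plane [[588.8  79.7]] tri (array([589.5,  79.5,  22.6]), np.float64(0.8))
side brown [369.9 207.7] [[ 418.5 -111.2]]
side brown [404.9 176.1] [[ 410.7 -281.9]]
side brown [246.2 183.1] [[747.4  -6.9]]
side brown [288.3 156.4] [[ 735.8 -173.3]]
```

View pics/scrop.png

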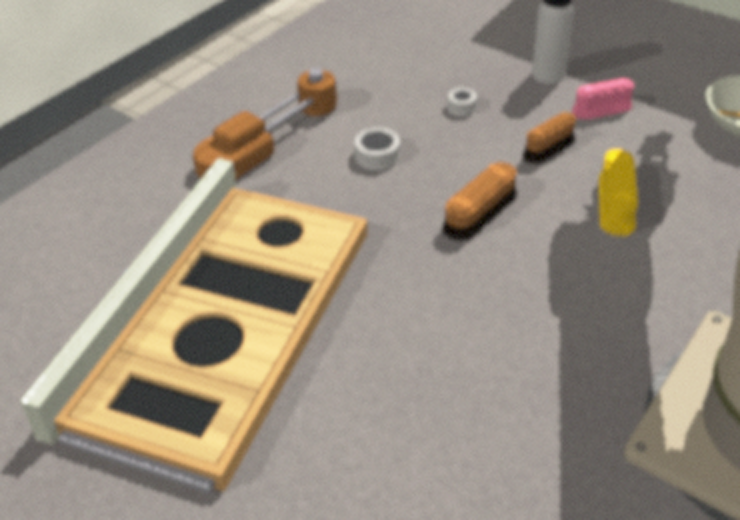

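```bash
cat >> h.py <<'E'
from scipy.spatial.transform import Rotation as Rn
def go(x,y,z,yawdeg,s=None):
    "delta in tool axes (cm) and rotation vector to reach tool-down pose"
    s=s or env.observe()
    R0=Rn.from_euler('xyz',s["tool_rot"]); R1=Rn.from_euler('xyz',[np.pi,0,np.radians(yawdeg)])
    d=R0.inv().apply(np.array([x,y,z])-s["position"])/10; r=(R0.inv()*R1).as_rotvec()
    n=max(np.linalg.norm(d)/6.25,np.degrees(np.linalg.norm(r))/10.7)
    print("from",np.round(s["position"],1),np.round(np.degrees(s["tool_rot"]),1),"t",round(s["time"],2),"F",np.round(s["contact_force"],1),"w",round(s["grip_width"],1),"-> delta",d.round(2).tolist(),"rot",r.round(3).tolist(),"rows>=",round(n,1))
E
python3 -c "
from h import *
go(422,-116,250,86.5)"
```

```text
from [ 281.2 -557.9  303.2] [-179.9    0.    26.7] t 0.1 F [-0.7  0.   0.3] w 85.6 -> delta [32.47, -33.12, 5.36] rot [-0.001, -0.001, -1.043] rows>= 7.5
```

Emit:
{"name": "arm_command", "arguments": {"targets": [{"fingers":-0.4,"delta_pos":[32.5,-33.1,5.4],"rotation":[0,0,-1.043]},{"fingers":-0.4,"delta_pos":[32.5,-33.1,5.4],"rotation":[0,0,-1.043]},{"fingers":-0.4,"delta_pos":[32.5,-33.1,5.4],"rotation":[0,0,-1.043]},{"fingers":-0.4,"delta_pos":[32.5,-33.1,5.4],"rotation":[0,0,-1.043]},{"fingers":-0.4,"delta_pos":[32.5,-33.1,5.4],"rotation":[0,0,-1.043]},{"fingers":-0.4,"delta_pos":[32.5,-33.1,5.4],"rotation":[0,0,-1.043]},{"fingers":-0.4,"delta_pos":[32.5,-33.1,5.4],"rotation":[0,0,-1.043]},{"fingers":-0.4,"delta_pos":[32.5,-33.1,5.4],"rotation":[0,0,-1.043]},{"fingers":-0.4,"delta_pos":[32.5,-33.1,5.4],"rotation":[0,0,-1.043]},{"fingers":-0.4,"delta_pos":[32.5,-33.1,5.4],"rotation":[0,0,-1.043]},{"fingers":-0.4,"delta_pos":[32.5,-33.1,5.4],"rotation":[0,0,-1.043]},{"fingers":-0.4,"delta_pos":[32.5,-33.1,5.4],"rotation":[0,0,-1.043]}], "grip_force": 40}}

```text
time: 1.6
position: [422.2, -116.8, 249.6]
tool_rot: [-3.141, -0.001, 1.508]
contact_force: [0.2, 0.2, -0.4]
grip_width: 59.9
```

```bash
python3 - <<'E'
from h import *
go(422,-116,250,86.5)
p=eyes.camera_params("wrist"); print(np.round(p["pose"],2).tolist(),np.round(p["intrinsics"],1).tolist())
w=eyes.camera("wrist")[:,:,::-1].copy(); cv2.imwrite("pics/w1.png",w)
s=eyes.camera("side")[:,:,::-1].copy(); cv2.imwrite("pics/s1.png",s)
hsv=cv2.cvtColor(w,cv2.COLOR_BGR2HSV).astype(int)
for c in comps((hsv[:,:,0]<16)&(hsv[:,:,1]>130)&(hsv[:,:,2]>50),300):
    P=plane(p,c,38).astype(np.float32); r=cv2.minAreaRect(P); print(c.mean(0).round(),np.round(r[0],1),np.round(r[1],1),round(r[2],1))
E
```

```text
from [ 422.2 -116.8  249.6] [-1.80e+02 -1.00e-01  8.64e+01] t 1.6 F [ 0.2  0.2 -0.4] w 59.9 -> delta [0.08, -0.02, -0.04] rot [-0.001, -0.001, -0.001] rows>= 0.0
[[1.0, 0.06, 0.02, 426.61], [-0.06, 0.95, 0.3, -39.71], [-0.0, -0.3, 0.95, 318.44], [0.0, 0.0, 0.0, 1.0]] [[284.7, 0.0, 324.7], [0.0, 284.7, 203.2], [0.0, 0.0, 1.0]]
[326. 322.] [ 413.9 -274.1] [81.8 26.9] 76.6
[613. 231.] [ 729.1 -177.1] [53.7 94.3] 60.9
[324. 189.] [ 420.2 -117.9] [127.9  38.2] 86.0
[627.  71.] [694.6 -21.4] [31.9 87.9] 14.7
```

View pics/w1.png

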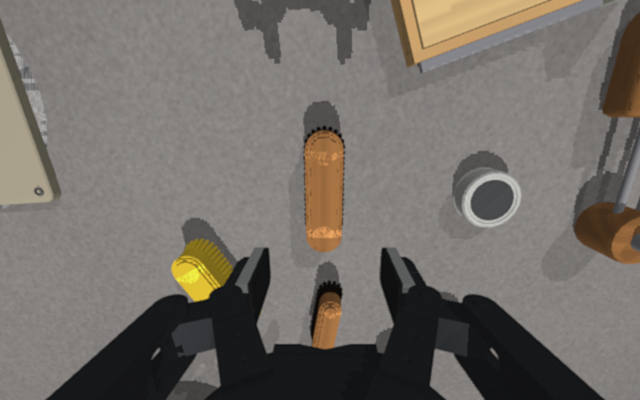

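View pics/s1.png

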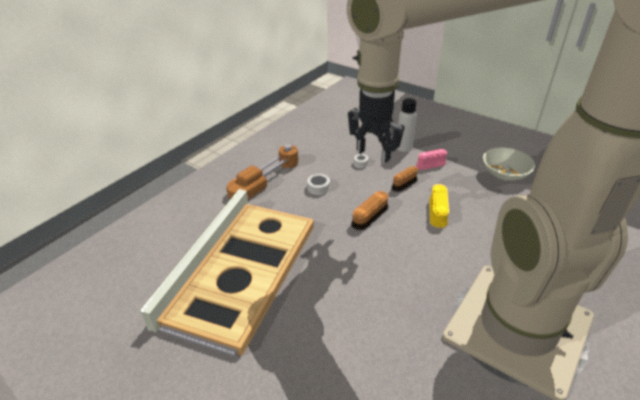

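The wrist view shows the brush at (324,189) with measured size 127.9×38.2 mm, which matches the spec. The fingertips are at about (268,249) and (383,249). I'll use them to find the true tip reach at this opening.

```bash
python3 - <<'E'
from h import *
p=eyes.camera_params("wrist"); s=env.observe()
R=Rn.from_euler('xyz',s["tool_rot"]).as_matrix()
for d in (55,60,65,70,75,80):
    print(d,[proj(p,s["position"]+R@np.array([sx,30*sy,d]))[0].round().tolist() for sx in(-11,11) for sy in(-1,1)])
go(420.5,-117.5,99,86)
go(420.5,-117.5,92,86)
im=cv2.imread("pics/w1.png"); cv2.imwrite("pics/w1c.png",cv2.resize(im[220:400,150:480],(792,432)))
E
```

```text
55 [[267.0, 296.0], [385.0, 296.0], [264.0, 257.0], [388.0, 257.0]]
60 [[268.0, 290.0], [383.0, 290.0], [266.0, 252.0], [386.0, 252.0]]
65 [[270.0, 285.0], [381.0, 285.0], [268.0, 248.0], [384.0, 248.0]]
70 [[272.0, 280.0], [379.0, 280.0], [270.0, 244.0], [382.0, 244.0]]
75 [[273.0, 275.0], [378.0, 275.0], [271.0, 240.0], [380.0, 240.0]]
80 [[275.0, 270.0], [376.0, 270.0], [273.0, 236.0], [378.0, 236.0]]
from [ 422.3 -116.5  249.6] [-1.80e+02 -1.00e-01  8.65e+01] t 1.7 F [-0.4  0.4  0.6] w 59.9 -> delta [-0.13, -0.16, 15.06] rot [-0.001, -0.001, 0.008] rows>= 2.4
from [ 422.3 -116.5  249.6] [-1.80e+02 -1.00e-01  8.65e+01] t 1.7 F [-0.4  0.4  0.6] w 59.9 -> delta [-0.13, -0.16, 15.76] rot [-0.001, -0.001, 0.008] rows>= 2.5
```

View pics/w1c.png

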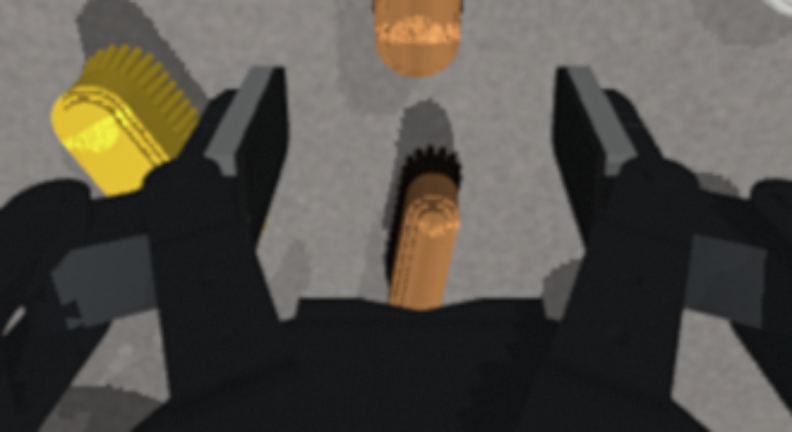

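Emit:
{"name": "arm_command", "arguments": {"targets": [{"fingers":-0.4,"delta_pos":[-0.13,-0.16,6],"rotation":[0,0,0.008]},{"fingers":-0.4,"delta_pos":[-0.13,-0.16,12],"rotation":[0,0,0.008]},{"fingers":-0.4,"delta_pos":[-0.13,-0.16,15.65],"rotation":[0,0,0.008]},{"fingers":-0.4,"delta_pos":[-0.13,-0.16,15.65],"rotation":[0,0,0.008]},{"fingers":-0.4,"delta_pos":[-0.13,-0.16,15.65],"rotation":[0,0,0.008]},{"fingers":0.6,"delta_pos":[-0.13,-0.16,15.65],"rotation":[0,0,0.008]},{"fingers":0.6,"delta_pos":[-0.13,-0.16,15.65],"rotation":[0,0,0.008]},{"fingers":0.6,"delta_pos":[-0.13,-0.16,15.65],"rotation":[0,0,0.008]},{"fingers":0.6,"delta_pos":[-0.13,-0.16,15.65],"rotation":[0,0,0.008]},{"fingers":0.6,"delta_pos":[-0.13,-0.16,15.65],"rotation":[0,0,0.008]}], "grip_force": 40}}

```text
time: 2.95
position: [421.6, -117.9, 94.9]
tool_rot: [3.139, 0.0, 1.501]
contact_force: [-2.1, 0.2, 9.3]
grip_width: 36.6
```

```bash
python3 - <<'E'
from h import *
go(420.5,-117.5,200,86)
w=eyes.camera("wrist")[:,:,::-1].copy(); cv2.imwrite("pics/w2.png",w)
E
```

```text
from [ 421.6 -117.9   94.9] [179.9   0.   86. ] t 2.95 F [-2.1  0.2  9.3] w 36.6 -> delta [0.03, -0.09, -10.51] rot [0.002, 0.0, -0.0] rows>= 1.7
```

View pics/w2.png

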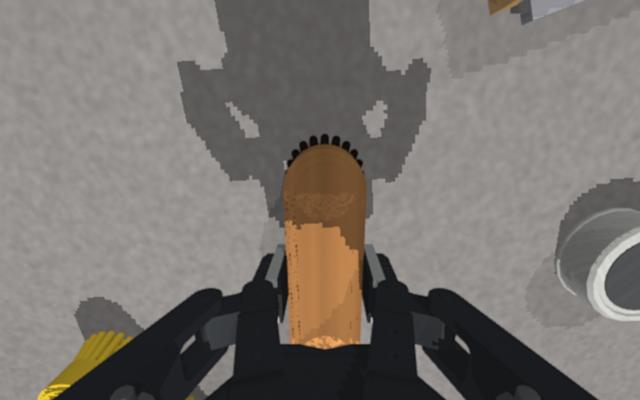

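```bash
python3 - <<'E'
from h import *
go(563.5,168,200,16)
E
```

```text
from [ 421.6 -117.9   94.9] [179.9   0.   86. ] t 3.0 F [-1.4 -0.2  8.2] w 37.0 -> delta [29.51, 12.18, -10.49] rot [0.002, -0.001, 1.221] rows>= 6.5
```

Emit:
{"name": "arm_command", "arguments": {"targets": [{"fingers":0.6,"delta_pos":[0,0,-5],"rotation":[0,0,0]},{"fingers":0.6,"delta_pos":[0,0,-10.5],"rotation":[0,0,0]},{"fingers":0.6,"delta_pos":[4,2,-10.5],"rotation":[0,0,0.15]},{"fingers":0.6,"delta_pos":[9,4,-10.5],"rotation":[0,0,0.3]},{"fingers":0.6,"delta_pos":[14,6,-10.5],"rotation":[0,0,0.48]},{"fingers":0.6,"delta_pos":[19,8,-10.5],"rotation":[0,0,0.66]},{"fingers":0.6,"delta_pos":[24,10,-10.5],"rotation":[0,0,0.84]},{"fingers":0.6,"delta_pos":[29.5,12.2,-10.5],"rotation":[0,0,1.02]},{"fingers":0.6,"delta_pos":[29.5,12.2,-10.5],"rotation":[0,0,1.221]},{"fingers":0.6,"delta_pos":[29.5,12.2,-10.5],"rotation":[0,0,1.221]},{"fingers":0.6,"delta_pos":[29.5,12.2,-10.5],"rotation":[0,0,1.221]},{"fingers":0.6,"delta_pos":[29.5,12.2,-10.5],"rotation":[0,0,1.221]}]}}

```text
time: 4.5
position: [563.8, 167.5, 200.6]
tool_rot: [3.14, -0.003, 0.281]
contact_force: [-0.9, 0.3, -1.5]
grip_width: 36.8
```

```bash
python3 - <<'E'
from h import *
go(563.5,168,116,16)
w=eyes.camera("wrist")[:,:,::-1].copy(); cv2.imwrite("pics/w3.png",w)
s=eyes.camera("side")[:,:,::-1].copy(); cv2.imwrite("pics/s3.png",s)
E
```

```text
from [563.8 167.5 200.6] [ 1.799e+02 -1.000e-01  1.610e+01] t 4.5 F [-0.9  0.3 -1.5] w 36.8 -> delta [-0.04, -0.07, 8.46] rot [0.001, -0.003, 0.002] rows>= 1.4
```

View pics/w3.png

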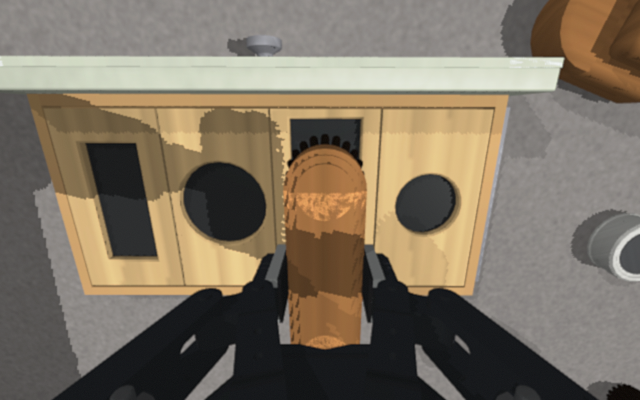

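View pics/s3.png

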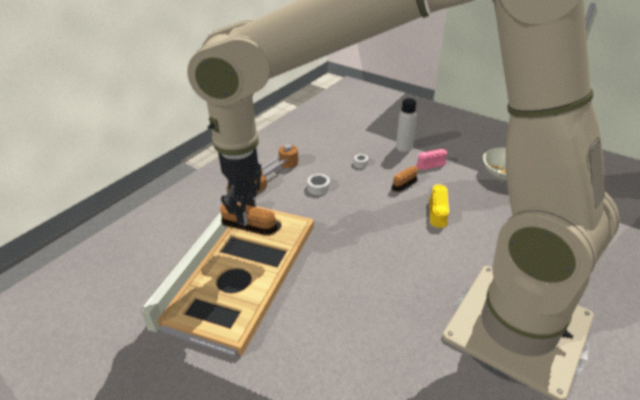

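The brush is held level and lined up with its recess: its tip is at (325,150) and the recess spans columns 290–362. I'll refine the recess centres from this close view.

```bash
python3 - <<'E'
from h import *
w=cv2.imread("pics/w3.png"); p=eyes.camera_params("wrist")
V=w.max(2); m=(V<62); m[250:]=False
for c in comps(m,300):
    if c[:,1].min()<60: continue
    (x,y)=plane(p,c,27).mean(0)
    for z in (27,19):
        r=cv2.minAreaRect(plane(p,c,z).astype(np.float32)); print(z,c.mean(0).round(),c.min(0),c.max(0),np.round(r[0],1),np.round(r[1],1),round(r[2],1))
# edges of LB recess at front end: left/right near rows 130; z27
print(plane(p,[[290,120],[362,120],[325,120]],27).round(1))
E
```

```text
27 [426. 203.] [396 175] [455 231] [588.5  81.7] [52.7 51.7] 8.0
19 [426. 203.] [396 175] [455 231] [586.9  78.1] [54.4 53.4] 8.0
27 [224. 201.] [184 162] [265 240] [539.9 253.9] [72.3 71.8] 7.7
19 [224. 201.] [184 162] [265 240] [536.7 256. ] [74.7 74.2] 7.7
27 [122. 195.] [ 86 143] [155 249] [518.3 341.6] [97.8 41.8] 16.1
19 [122. 195.] [ 86 143] [155 249] [514.3 346.7] [101.   43.2] 16.1
27 [325. 139.] [288 119] [361 165] [615.3 183. ] [37.8 62.4] 16.1
19 [325. 139.] [288 119] [361 165] [614.5 182.8] [39.  64.5] 16.1
[[624.8 215.1]
 [641.1 158.6]
 [632.8 187.7]]
```

Emit:
{"name": "arm_command", "arguments": {"targets": [{"fingers":0.6,"delta_pos":[-0.05,-0.05,4],"rotation":[0,0,0]},{"fingers":0.6,"delta_pos":[-0.05,-0.05,6.5],"rotation":[0,0,0]},{"fingers":0.6,"delta_pos":[-0.05,-0.05,7.8],"rotation":[0,0,0]},{"fingers":0.6,"delta_pos":[-0.05,-0.05,8.4],"rotation":[0,0,0]},{"fingers":0.6,"delta_pos":[-0.05,-0.05,8.6],"rotation":[0,0,0]},{"fingers":0.6,"delta_pos":[-0.05,-0.05,8.6],"rotation":[0,0,0]}]}}

```text
time: 5.35
position: [563.8, 167.9, 115.1]
tool_rot: [3.14, -0.003, 0.28]
contact_force: [0.0, 0.8, -1.3]
grip_width: 37.1
```

```bash
python3 - <<'E'
from h import *
go(563.5,168,114,16)
w=eyes.camera("wrist")[:,:,::-1].copy(); cv2.imwrite("pics/w4.png",w)
E
```

```text
from [563.8 167.9 115.1] [179.9  -0.2  16.1] t 5.35 F [ 0.   0.8 -1.3] w 37.1 -> delta [-0.02, -0.02, 0.11] rot [0.001, -0.003, 0.001] rows>= 0.0
```

View pics/w4.png

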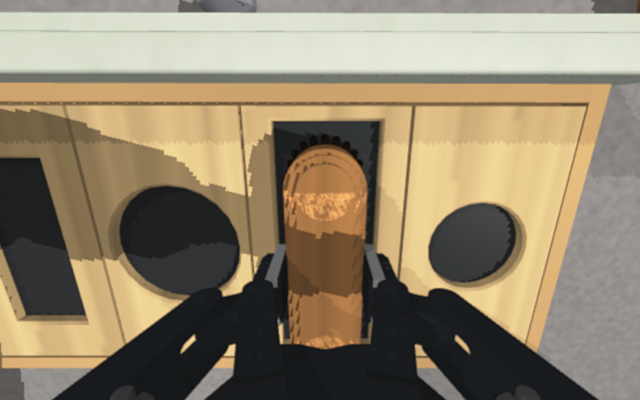

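The brush is inside the recess, centred between its side walls (columns 275–380). Next I lower 1 mm, open and lift.

Emit:
{"name": "arm_command", "arguments": {"targets": [{"fingers":0.6,"delta_pos":[0,0,0.12],"rotation":[0,0,0]},{"fingers":0.6,"delta_pos":[0,0,0.12],"rotation":[0,0,0]},{"fingers":-0.2,"delta_pos":[0,0,0.1],"rotation":[0,0,0]},{"fingers":-0.2,"delta_pos":[0,0,0.1],"rotation":[0,0,0]},{"fingers":-0.2,"delta_pos":[0,0,0.1],"rotation":[0,0,0]},{"fingers":-0.2,"delta_pos":[0,0,0.1],"rotation":[0,0,0]},{"fingers":-0.2,"delta_pos":[0,0,-3],"rotation":[0,0,0]},{"fingers":-0.2,"delta_pos":[0,0,-8],"rotation":[0,0,0]},{"fingers":-0.2,"delta_pos":[0,0,-13],"rotation":[0,0,0]},{"fingers":-0.2,"delta_pos":[0,0,-13],"rotation":[0,0,0]}]}}

```text
time: 6.65
position: [564.8, 168.9, 249.5]
tool_rot: [3.14, -0.011, 0.281]
contact_force: [0.8, -0.8, -0.2]
grip_width: 51.4
```

```bash
python3 - <<'E'
from h import *
p=eyes.camera_params("wrist")
w=eyes.camera("wrist")[:,:,::-1].copy(); cv2.imwrite("pics/w5.png",w)
hsv=cv2.cvtColor(w,cv2.COLOR_BGR2HSV).astype(int)
for c in comps((hsv[:,:,0]<16)&(hsv[:,:,1]>150)&(hsv[:,:,2]>50),300):
    P=plane(p,c,19+38).astype(np.float32); r=cv2.minAreaRect(P); print(c.mean(0).round(),np.round(r[0],1),np.round(r[1],1),round(r[2],1))
go(413.5,-277,200,77)
E
```

```text
[613. 383.] [ 437.  -229.8] [77.3 28.1] 77.2
[323. 193.] [563.5 168.6] [126.5  38.5] 16.9
[571.  55.] [740.7   6.7] [121.9  69. ] 86.2
from [564.  168.2 246.9] [179.9  -0.4  16.1] t 6.7 F [-0.9 -0.4 -1.1] w 51.6 -> delta [-26.81, 38.62, 4.57] rot [0.005, -0.005, -1.064] rows>= 7.6
```

View pics/w5.png

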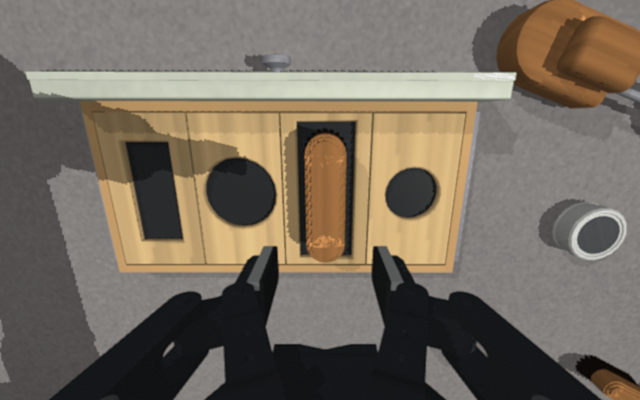

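The large brush sits in its recess at (563.5,168.6), 16.9°, size matching. Next is the small brush.

```bash
python3 - <<'E'
from h import *
go(412,-282,220,77)
E
```

```text
from [564.  168.2 246.9] [179.9  -0.4  16.1] t 6.7 F [-0.9 -0.4 -1.1] w 51.6 -> delta [-27.08, 39.06, 2.57] rot [0.005, -0.005, -1.064] rows>= 7.6
```

Emit:
{"name": "arm_command", "arguments": {"targets": [{"fingers":-0.2,"delta_pos":[-27.1,39.1,2.6],"rotation":[0.005,-0.005,-1.064]},{"fingers":-0.2,"delta_pos":[-27.1,39.1,2.6],"rotation":[0.005,-0.005,-1.064]},{"fingers":-0.2,"delta_pos":[-27.1,39.1,2.6],"rotation":[0.005,-0.005,-1.064]},{"fingers":-0.2,"delta_pos":[-27.1,39.1,2.6],"rotation":[0.005,-0.005,-1.064]},{"fingers":-0.2,"delta_pos":[-27.1,39.1,2.6],"rotation":[0.005,-0.005,-1.064]},{"fingers":-0.2,"delta_pos":[-27.1,39.1,2.6],"rotation":[0.005,-0.005,-1.064]},{"fingers":-0.2,"delta_pos":[-27.1,39.1,2.6],"rotation":[0.005,-0.005,-1.064]},{"fingers":-0.2,"delta_pos":[-27.1,39.1,2.6],"rotation":[0.005,-0.005,-1.064]},{"fingers":-0.2,"delta_pos":[-27.1,39.1,2.6],"rotation":[0.005,-0.005,-1.064]},{"fingers":-0.2,"delta_pos":[-27.1,39.1,2.6],"rotation":[0.005,-0.005,-1.064]},{"fingers":-0.2,"delta_pos":[-27.1,39.1,2.6],"rotation":[0.005,-0.005,-1.064]}]}}

```text
time: 8.07
position: [412.1, -281.3, 218.9]
tool_rot: [-3.141, -0.001, 1.345]
contact_force: [0.1, -0.3, -0.3]
grip_width: 51.2
```

```bash
python3 - <<'E'
from h import *
p=eyes.camera_params("wrist")
w=eyes.camera("wrist")[:,:,::-1].copy(); cv2.imwrite("pics/w6.png",w)
hsv=cv2.cvtColor(w,cv2.COLOR_BGR2HSV).astype(int)
for c in comps((hsv[:,:,0]<16)&(hsv[:,:,1]>130)&(hsv[:,:,2]>50),300):
    P=plane(p,c,38).astype(np.float32); r=cv2.minAreaRect(P); print(c.mean(0).round(),np.round(r[0],1),np.round(r[1],1),round(r[2],1))
go(413.5,-282,95,77)
E
```

```text
[327. 205.] [ 411.8 -287.4] [89.4 27.1] 76.9
from [ 412.3 -281.1  219.2] [-1.80e+02 -1.00e-01  7.71e+01] t 8.12 F [-0.8 -0.1 -0.1] w 51.1 -> delta [-0.08, 0.14, 12.42] rot [-0.0, -0.001, 0.002] rows>= 2.0
```

View pics/w6.png

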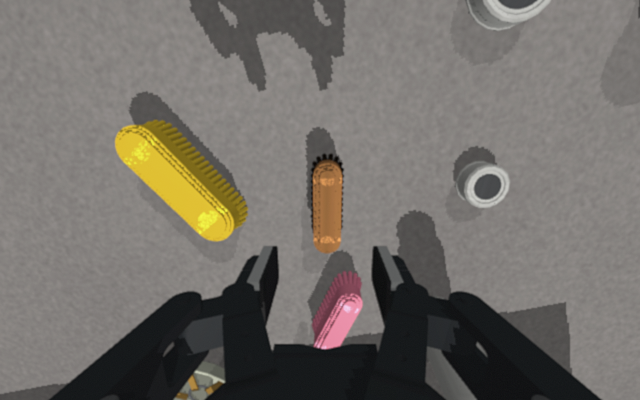

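```bash
python3 - <<'E'
from h import *
go(412,-286.5,95,77)
w=cv2.imread("pics/w6.png"); p=eyes.camera_params("wrist")
V=w.max(2)
m=(V<100)
for c in comps(m[:,420:560],100):
    c=c+[420,0]; r=cv2.minEnclosingCircle(plane(p,c,22).astype(np.float32)); print(c.mean(0).round(),np.round(r[0],1),round(r[1],1))
E
```

```text
from [ 412.3 -281.1  219.2] [-1.80e+02 -1.00e-01  7.71e+01] t 8.12 F [-0.8 -0.1 -0.1] w 51.1 -> delta [-0.55, 0.09, 12.42] rot [-0.0, -0.001, 0.002] rows>= 2.0
[474. 328.] [ 569.2 -458.5] 158.6
[487. 186.] [ 566.2 -305. ] 12.3
[470. 167.] [ 552.9 -287.6] 24.1
[517.   2.] [ 598.  -155.1] 14.4
```

Emit:
{"name": "arm_command", "arguments": {"targets": [{"fingers":-0.2,"delta_pos":[-0.55,0.1,6],"rotation":[0,0,0]},{"fingers":-0.2,"delta_pos":[-0.55,0.1,10.5],"rotation":[0,0,0]},{"fingers":-0.2,"delta_pos":[-0.55,0.1,12.4],"rotation":[0,0,0]},{"fingers":-0.2,"delta_pos":[-0.55,0.1,12.4],"rotation":[0,0,0]},{"fingers":-0.2,"delta_pos":[-0.55,0.1,12.4],"rotation":[0,0,0]},{"fingers":0.8,"delta_pos":[-0.55,0.1,12.4],"rotation":[0,0,0]},{"fingers":0.8,"delta_pos":[-0.55,0.1,12.4],"rotation":[0,0,0]},{"fingers":0.8,"delta_pos":[-0.55,0.1,12.4],"rotation":[0,0,0]},{"fingers":0.8,"delta_pos":[-0.55,0.1,12.4],"rotation":[0,0,0]},{"fingers":0.8,"delta_pos":[-0.55,0.1,12.4],"rotation":[0,0,0]}], "grip_force": 35}}

```text
time: 9.38
position: [412.8, -286.9, 96.4]
tool_rot: [3.14, -0.0, 1.346]
contact_force: [0.0, 1.7, 7.6]
grip_width: 25.0
```

```bash
python3 - <<'E'
from h import *
go(513,345,210,16)
w=eyes.camera("wrist")[:,:,::-1].copy(); cv2.imwrite("pics/w7.png",w)
E
```

```text
from [ 412.8 -286.9   96.4] [179.9  -0.   77.1] t 9.38 F [0.  1.7 7.6] w 25.0 -> delta [63.83, -4.28, -11.36] rot [0.001, -0.001, 1.067] rows>= 10.4
```

View pics/w7.png

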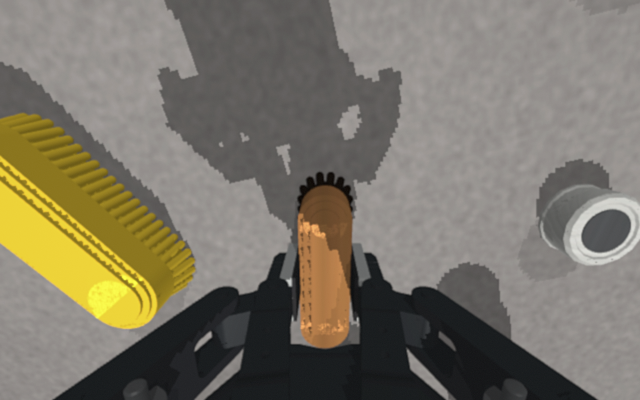

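Emit:
{"name": "arm_command", "arguments": {"targets": [{"fingers":0.8,"delta_pos":[0,0,-5.5],"rotation":[0,0,0]},{"fingers":0.8,"delta_pos":[2,0,-11.4],"rotation":[0,0,0]},{"fingers":0.8,"delta_pos":[8,-0.5,-11.4],"rotation":[0,0,0.1]},{"fingers":0.8,"delta_pos":[14,-1,-11.4],"rotation":[0,0,0.25]},{"fingers":0.8,"delta_pos":[20,-1.3,-11.4],"rotation":[0,0,0.4]},{"fingers":0.8,"delta_pos":[26,-1.7,-11.4],"rotation":[0,0,0.5]},{"fingers":0.8,"delta_pos":[32,-2.1,-11.4],"rotation":[0,0,0.6]},{"fingers":0.8,"delta_pos":[38,-2.5,-11.4],"rotation":[0,0,0.7]},{"fingers":0.8,"delta_pos":[44,-2.9,-11.4],"rotation":[0,0,0.8]},{"fingers":0.8,"delta_pos":[50,-3.3,-11.4],"rotation":[0,0,0.9]},{"fingers":0.8,"delta_pos":[56,-3.7,-11.4],"rotation":[0,0,1.0]},{"fingers":0.8,"delta_pos":[61,-4.1,-11.4],"rotation":[0,0,1.067]}]}}

```text
time: 10.92
position: [508.5, 319.2, 210.5]
tool_rot: [3.141, -0.002, 0.277]
contact_force: [0.5, -0.0, -0.2]
grip_width: 24.9
```

```bash
python3 - <<'E'
from h import *
go(513,345,200,16)
E
```

```text
from [508.5 319.2 210.5] [ 1.80e+02 -1.00e-01  1.59e+01] t 10.93 F [ 0.5 -0.  -0.2] w 24.9 -> delta [1.14, -2.36, 1.05] rot [0.0, -0.002, -0.002] rows>= 0.5
```

Emit:
{"name": "arm_command", "arguments": {"targets": [{"fingers":0.8,"delta_pos":[1.15,-2.35,2],"rotation":[0,0,0]},{"fingers":0.8,"delta_pos":[1.15,-2.35,5],"rotation":[0,0,0]},{"fingers":0.8,"delta_pos":[1.15,-2.35,6.5],"rotation":[0,0,0]},{"fingers":0.8,"delta_pos":[1.15,-2.35,6.5],"rotation":[0,0,0]}]}}

```text
time: 11.42
position: [513.1, 344.1, 144.9]
tool_rot: [3.141, -0.0, 0.276]
contact_force: [-0.5, -0.8, -1.0]
grip_width: 24.7
```

```bash
python3 - <<'E'
from h import *
go(513,345,116,16)
w=eyes.camera("wrist")[:,:,::-1].copy(); cv2.imwrite("pics/w8.png",w)
E
```

```text
from [513.1 344.1 144.9] [179.9  -0.   15.8] t 11.43 F [-0.5 -0.8 -1. ] w 24.7 -> delta [0.01, -0.1, 2.89] rot [0.001, -0.0, -0.003] rows>= 0.5
```

View pics/w8.png

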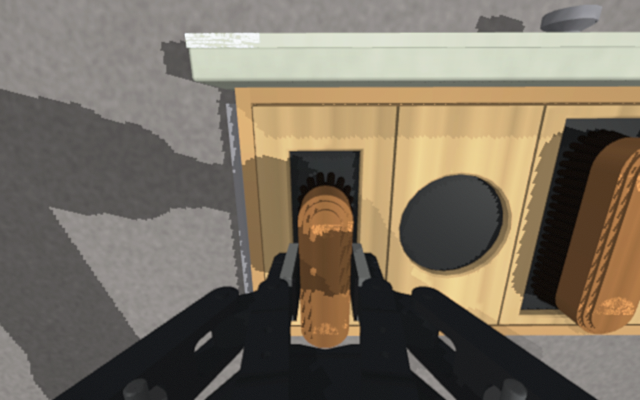

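The small brush is aligned over its recess (columns 290–362, brush at 300–352). Lowering and releasing.

Emit:
{"name": "arm_command", "arguments": {"targets": [{"fingers":0.8,"delta_pos":[0,-0.1,1.5],"rotation":[0,0,0]},{"fingers":0.8,"delta_pos":[0,-0.1,2.5],"rotation":[0,0,0]},{"fingers":0.8,"delta_pos":[0,-0.1,2.95],"rotation":[0,0,0]},{"fingers":0.8,"delta_pos":[0,-0.1,2.95],"rotation":[0,0,0]},{"fingers":0.8,"delta_pos":[0,-0.1,2.95],"rotation":[0,0,0]}]}}

```text
time: 12.1
position: [513.4, 345.6, 116.8]
tool_rot: [3.141, -0.002, 0.276]
contact_force: [0.3, -0.1, -0.4]
grip_width: 25.2
```

```bash
python3 - <<'E'
from h import *
go(513,345,116,16)
w=eyes.camera("wrist")[:,:,::-1].copy(); cv2.imwrite("pics/w9.png",w)
E
```

```text
from [513.4 345.6 116.8] [ 1.80e+02 -1.00e-01  1.58e+01] t 12.1 F [ 0.3 -0.1 -0.4] w 25.2 -> delta [-0.05, 0.05, 0.08] rot [0.0, -0.002, -0.003] rows>= 0.0
```

View pics/w9.png

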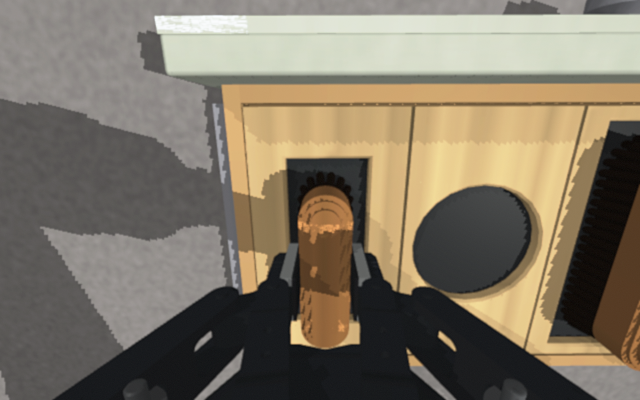

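Emit:
{"name": "arm_command", "arguments": {"targets": [{"fingers":0.8,"delta_pos":[0,0.05,0.12],"rotation":[0,0,0]},{"fingers":0.8,"delta_pos":[0,0.05,0.12],"rotation":[0,0,0]},{"fingers":0.0,"delta_pos":[0,0.05,0.1],"rotation":[0,0,0]},{"fingers":0.0,"delta_pos":[0,0.05,0.1],"rotation":[0,0,0]},{"fingers":0.0,"delta_pos":[0,0.05,0.1],"rotation":[0,0,0]},{"fingers":0.0,"delta_pos":[0,0.05,0.1],"rotation":[0,0,0]},{"fingers":0.0,"delta_pos":[0,0.05,-3],"rotation":[0,0,0]},{"fingers":0.0,"delta_pos":[0,0.05,-8],"rotation":[0,0,0]},{"fingers":0.0,"delta_pos":[0,0.05,-13],"rotation":[0,0,0]},{"fingers":0.0,"delta_pos":[0,0.05,-13],"rotation":[0,0,0]}]}}

```text
time: 13.4
position: [514.3, 346.4, 251.2]
tool_rot: [-3.14, -0.009, 0.276]
contact_force: [0.2, -0.4, -1.6]
grip_width: 42.6
```

```bash
python3 - <<'E'
from h import *
p=eyes.camera_params("wrist")
w=eyes.camera("wrist")[:,:,::-1].copy(); cv2.imwrite("pics/w10.png",w)
hsv=cv2.cvtColor(w,cv2.COLOR_BGR2HSV).astype(int)
for c in comps((hsv[:,:,0]<16)&(hsv[:,:,1]>150)&(hsv[:,:,2]>50),300):
    P=plane(p,c,19+38).astype(np.float32); r=cv2.minAreaRect(P); print(c.mean(0).round(),np.round(r[0],1),np.round(r[1],1),round(r[2],1))
print(np.degrees(env.observe()["joints"]).round())
go(600,-138.5,220,76)
E
```

```text
[328. 201.] [512.  345.3] [88.5 27.3] 15.5
[514. 188.] [562.1 173.9] [127.   47.6] 16.2
[  -5.   26.  -43.   87.   18.   74. -125.]
from [513.7 345.6 248.6] [-180.    -0.3   15.8] t 13.45 F [-0.4  0.7 -0.9] w 43.0 -> delta [-4.91, 48.93, 2.82] rot [0.003, -0.005, -1.05] rows>= 7.9
```

View pics/w10.png

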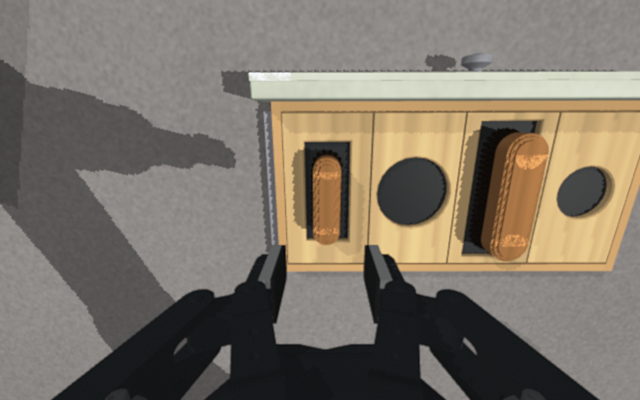

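Both brushes are in place; the small one measures (512.0,345.3), 15.5°. Now the large tin.

```bash
python3 - <<'E'
from h import *
go(601,-139,220,90)
E
```

```text
from [513.7 345.6 248.6] [-180.    -0.3   15.8] t 13.45 F [-0.4  0.7 -0.9] w 43.0 -> delta [-4.83, 49.01, 2.82] rot [0.003, -0.005, -1.295] rows>= 7.9
```

Emit:
{"name": "arm_command", "arguments": {"targets": [{"fingers":0,"delta_pos":[-4.8,49,2.8],"rotation":[0,0,-1.295]},{"fingers":-1,"delta_pos":[-4.8,49,2.8],"rotation":[0,0,-1.295]},{"fingers":-1,"delta_pos":[-4.8,49,2.8],"rotation":[0,0,-1.295]},{"fingers":-1,"delta_pos":[-4.8,49,2.8],"rotation":[0,0,-1.295]},{"fingers":-1,"delta_pos":[-4.8,49,2.8],"rotation":[0,0,-1.295]},{"fingers":-1,"delta_pos":[-4.8,49,2.8],"rotation":[0,0,-1.295]},{"fingers":-1,"delta_pos":[-4.8,49,2.8],"rotation":[0,0,-1.295]},{"fingers":-1,"delta_pos":[-4.8,49,2.8],"rotation":[0,0,-1.295]},{"fingers":-1,"delta_pos":[-4.8,49,2.8],"rotation":[0,0,-1.295]},{"fingers":-1,"delta_pos":[-4.8,49,2.8],"rotation":[0,0,-1.295]},{"fingers":-1,"delta_pos":[-4.8,49,2.8],"rotation":[0,0,-1.295]},{"fingers":-1,"delta_pos":[-4.8,49,2.8],"rotation":[0,0,-1.295]}]}}

```text
time: 14.95
position: [601.3, -136.9, 220.4]
tool_rot: [3.136, -0.002, 1.574]
contact_force: [0.5, -0.3, -0.0]
grip_width: 85.6
```

```bash
python3 - <<'E'
from h import *
p=eyes.camera_params("wrist")
w=eyes.camera("wrist")[:,:,::-1].copy(); cv2.imwrite("pics/w11.png",w)
V=w.max(2); m=V<100; m[260:]=0
for c in comps(m,300):
    r=cv2.minEnclosingCircle(plane(p,c,26).astype(np.float32)); print("dark",c.mean(0).round(),np.round(r[0],1),round(r[1],1))
m=V>185; m[260:]=0
for c in comps(m,300):
    r=cv2.minEnclosingCircle(plane(p,c,26).astype(np.float32)); print("bright",c.mean(0).round(),np.round(r[0],1),round(r[1],1))
go(601,-139,80,90)
E
```

```text
dark [ 31. 232.] [ 313.1 -171.3] 38.8
dark [323. 200.] [ 600.5 -138.8] 22.0
dark [321. 163.] [ 599.4 -114.1] 28.3
dark [471. 173.] [ 737.4 -131.4] 72.5
dark [502.  54.] [758.4 -22.4] 40.8
dark [461.  53.] [719.1 -15.8] 44.2
dark [322.  32.] [590.6  13.3] 70.9
bright [324. 200.] [ 600.5 -139.3] 29.9
bright [215.  16.] [511.9  14.3] 13.4
from [ 601.3 -137.2  220.4] [ 1.797e+02 -1.000e-01  9.010e+01] t 15.0 F [ 0.1 -0.6 -0.1] w 85.0 -> delta [-0.2, -0.1, 14.04] rot [0.005, -0.002, 0.003] rows>= 2.2
```

View pics/w11.png

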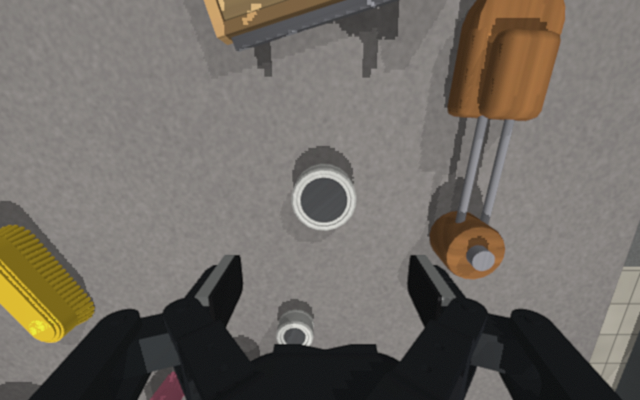

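Emit:
{"name": "arm_command", "arguments": {"targets": [{"fingers":-1,"delta_pos":[-0.17,-0.08,6],"rotation":[0.005,0,0]},{"fingers":-1,"delta_pos":[-0.17,-0.08,12],"rotation":[0.005,0,0]},{"fingers":-1,"delta_pos":[-0.17,-0.08,14.6],"rotation":[0.005,0,0]},{"fingers":-1,"delta_pos":[-0.17,-0.08,14.6],"rotation":[0.005,0,0]},{"fingers":-1,"delta_pos":[-0.17,-0.08,14.6],"rotation":[0.005,0,0]},{"fingers":-0.1,"delta_pos":[-0.17,-0.08,14.6],"rotation":[0.005,0,0]},{"fingers":-0.1,"delta_pos":[-0.17,-0.08,14.6],"rotation":[0.005,0,0]},{"fingers":-0.1,"delta_pos":[-0.17,-0.08,14.6],"rotation":[0.005,0,0]},{"fingers":-0.1,"delta_pos":[-0.17,-0.08,14.6],"rotation":[0.005,0,0]}], "grip_force": 40}}

```text
time: 16.12
position: [602.1, -138.8, 76.3]
tool_rot: [3.139, -0.001, 1.573]
contact_force: [-2.2, 0.1, 7.5]
grip_width: 62.4
```

```bash
python3 - <<'E'
from h import *
go(538.5,257,200,106)
w=eyes.camera("wrist")[:,:,::-1].copy(); cv2.imwrite("pics/w12.png",w)
s=eyes.camera("side")[:,:,::-1].copy(); cv2.imwrite("pics/s12.png",cv2.resize(s[60:260,200:500],(750,500)))
E
```

```text
from [ 602.1 -138.8   76.3] [ 1.799e+02 -1.000e-01  9.010e+01] t 16.12 F [-2.2  0.1  7.5] w 62.4 -> delta [39.6, -6.23, -12.35] rot [0.003, -0.001, -0.277] rows>= 6.7
```

View pics/w12.png

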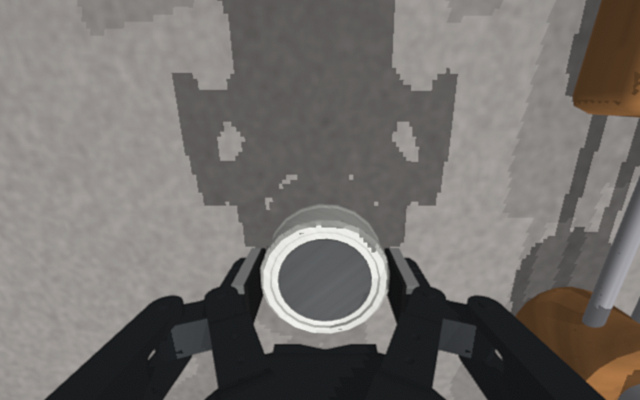

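View pics/s12.png

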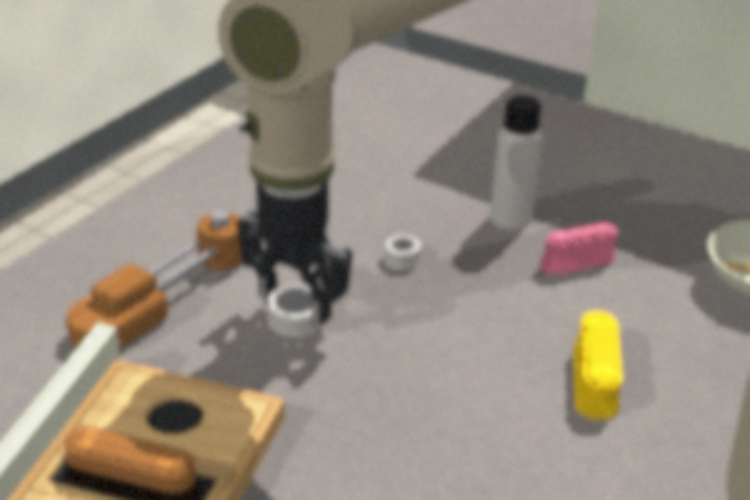

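The tin is gripped level between the pads: rim centred at (325,280), width 62.4 mm. Carrying it to the drawer.

Emit:
{"name": "arm_command", "arguments": {"targets": [{"fingers":-0.1,"delta_pos":[0,0,-4],"rotation":[0,0,0]},{"fingers":-0.1,"delta_pos":[0,0,-9],"rotation":[0,0,0]},{"fingers":-0.1,"delta_pos":[4,-0.6,-12.3],"rotation":[0,0,-0.05]},{"fingers":-0.1,"delta_pos":[10,-1.6,-12.3],"rotation":[0,0,-0.1]},{"fingers":-0.1,"delta_pos":[16,-2.5,-12.3],"rotation":[0,0,-0.15]},{"fingers":-0.1,"delta_pos":[22,-3.5,-12.3],"rotation":[0,0,-0.2]},{"fingers":-0.1,"delta_pos":[28,-4.4,-12.3],"rotation":[0,0,-0.25]},{"fingers":-0.1,"delta_pos":[34,-5.3,-12.3],"rotation":[0,0,-0.277]},{"fingers":-0.1,"delta_pos":[39.6,-6.2,-12.3],"rotation":[0,0,-0.277]},{"fingers":-0.1,"delta_pos":[39.6,-6.2,-12.3],"rotation":[0,0,-0.277]},{"fingers":-0.1,"delta_pos":[39.6,-6.2,-12.3],"rotation":[0,0,-0.277]}]}}

```text
time: 17.6
position: [539.0, 256.8, 199.8]
tool_rot: [3.138, 0.001, 1.85]
contact_force: [-0.3, -0.8, -1.3]
grip_width: 62.6
```

```bash
python3 - <<'E'
from h import *
go(538.5,257,98,106)
w=eyes.camera("wrist")[:,:,::-1].copy(); cv2.imwrite("pics/w13.png",w)
E
```

```text
from [539.  256.8 199.8] [179.8   0.  106. ] t 17.6 F [-0.3 -0.8 -1.3] w 62.6 -> delta [0.04, -0.07, 10.18] rot [0.003, 0.001, 0.0] rows>= 1.6
```

View pics/w13.png

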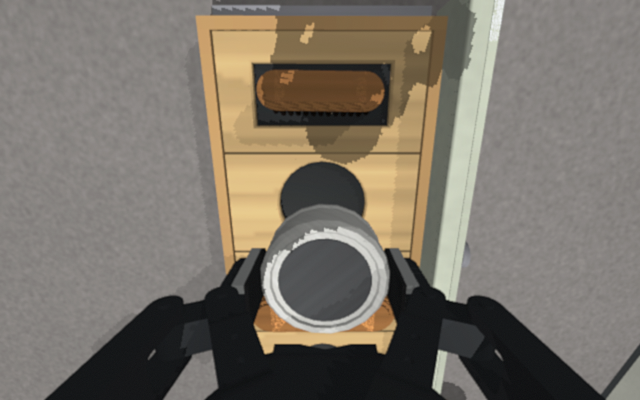

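Emit:
{"name": "arm_command", "arguments": {"targets": [{"fingers":-0.1,"delta_pos":[0,0,4.5],"rotation":[0,0,0]},{"fingers":-0.1,"delta_pos":[0,0,8],"rotation":[0,0,0]},{"fingers":-0.1,"delta_pos":[0,0,9.2],"rotation":[0,0,0]},{"fingers":-0.1,"delta_pos":[0,0,9.2],"rotation":[0,0,0]}]}}

```text
time: 18.15
position: [540.0, 255.0, 107.9]
tool_rot: [3.139, 0.001, 1.847]
contact_force: [0.8, -0.1, -1.6]
grip_width: 62.6
```

```bash
python3 - <<'E'
from h import *
go(538.5,257,97,106)
w=eyes.camera("wrist")[:,:,::-1].copy(); cv2.imwrite("pics/w14.png",w)
E
```

```text
from [540.  255.  107.9] [1.799e+02 1.000e-01 1.058e+02] t 18.15 F [ 0.8 -0.1 -1.6] w 62.6 -> delta [0.23, -0.1, 1.08] rot [0.003, 0.001, -0.003] rows>= 0.2
```

View pics/w14.png

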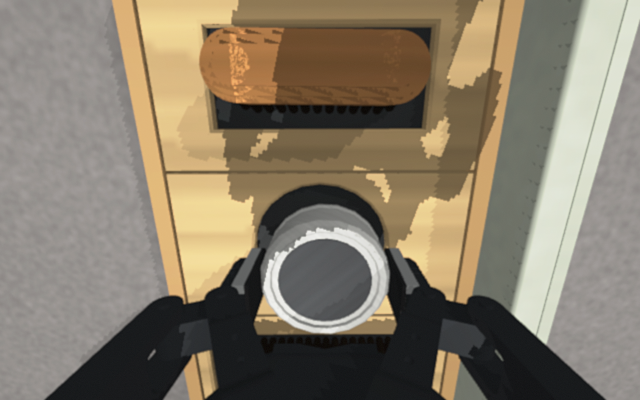

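Emit:
{"name": "arm_command", "arguments": {"targets": [{"fingers":-0.1,"delta_pos":[0.2,-0.1,0.5],"rotation":[0,0,0]},{"fingers":-0.1,"delta_pos":[0.2,-0.1,1.1],"rotation":[0,0,0]},{"fingers":-0.1,"delta_pos":[0.2,-0.1,1.2],"rotation":[0,0,0]},{"fingers":-0.1,"delta_pos":[0.2,-0.1,1.2],"rotation":[0,0,0]}]}}

```text
time: 18.7
position: [538.8, 257.3, 96.8]
tool_rot: [3.138, 0.001, 1.848]
contact_force: [0.2, 0.0, -1.4]
grip_width: 62.6
```

```bash
python3 - <<'E'
from h import *
go(538.5,257,97,106)
w=eyes.camera("wrist")[:,:,::-1].copy(); cv2.imwrite("pics/w15.png",w)
E
```

```text
from [538.8 257.3  96.8] [179.8   0.  105.9] t 18.7 F [ 0.2  0.  -1.4] w 62.6 -> delta [-0.02, -0.04, -0.02] rot [0.004, 0.001, -0.002] rows>= 0.0
```

View pics/w15.png

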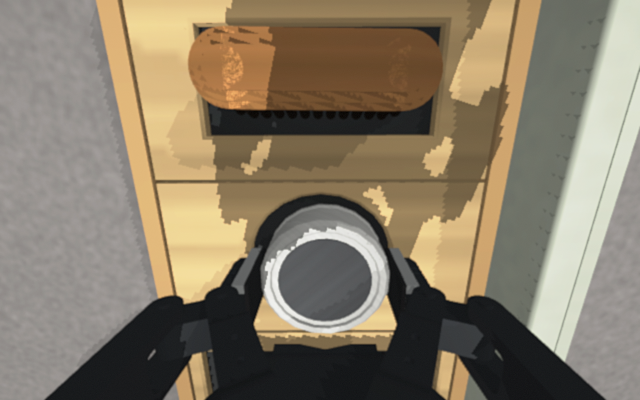

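Emit:
{"name": "arm_command", "arguments": {"targets": [{"fingers":-0.1,"delta_pos":[0,0,0.12],"rotation":[0,0,0]},{"fingers":-0.1,"delta_pos":[0,0,0.12],"rotation":[0,0,0]},{"fingers":-0.95,"delta_pos":[0,0,0.1],"rotation":[0,0,0]},{"fingers":-0.95,"delta_pos":[0,0,0.1],"rotation":[0,0,0]},{"fingers":-0.95,"delta_pos":[0,0,0.1],"rotation":[0,0,0]},{"fingers":-0.95,"delta_pos":[0,0,0.1],"rotation":[0,0,0]},{"fingers":-0.95,"delta_pos":[0,0,-3],"rotation":[0,0,0]},{"fingers":-0.95,"delta_pos":[0,0,-8],"rotation":[0,0,0]},{"fingers":-0.95,"delta_pos":[0,0,-14],"rotation":[0,0,0]},{"fingers":-0.95,"delta_pos":[0,0,-14],"rotation":[0,0,0]}]}}

```text
time: 20.0
position: [539.7, 258.7, 241.6]
tool_rot: [3.13, -0.0, 1.848]
contact_force: [-0.3, 0.5, -0.6]
grip_width: 83.1
```

```bash
python3 - <<'E'
from h import *
p=eyes.camera_params("wrist")
w=eyes.camera("wrist")[:,:,::-1].copy(); cv2.imwrite("pics/w16.png",w)
V=w.max(2); S=np.ptp(w,axis=2); m=(V>170)&(S<40); m[260:]=0
for c in comps(m,300):
    r=cv2.minEnclosingCircle(plane(p,c,45).astype(np.float32)); print("bright",c.mean(0).round(),np.round(r[0],1),round(r[1],1))
go(567,-304,220,90)
E
```

```text
bright [321. 198.] [539.2 256.4] 30.3
bright [442. 132.] [636.3 334.9] 114.3
from [539.  257.8 238.8] [179.5   0.  105.9] t 20.05 F [ 0.3  0.1 -1.1] w 83.4 -> delta [-54.8, -12.67, 1.81] rot [0.008, -0.001, 0.277] rows>= 9.0
```

View pics/w16.png

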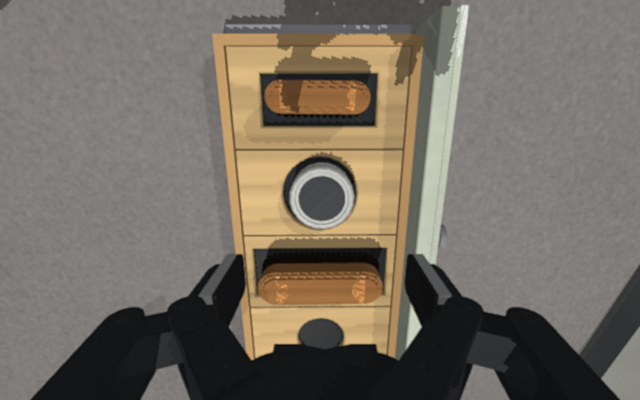

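The large tin sits concentric in its recess, measured (539.2,256.4). Next is the small tin.

Emit:
{"name": "arm_command", "arguments": {"targets": [{"fingers":-0.7,"delta_pos":[-54.8,-12.7,1.8],"rotation":[0.008,0,0.277]},{"fingers":-0.7,"delta_pos":[-54.8,-12.7,1.8],"rotation":[0.008,0,0.277]},{"fingers":-0.7,"delta_pos":[-54.8,-12.7,1.8],"rotation":[0.008,0,0.277]},{"fingers":-0.7,"delta_pos":[-54.8,-12.7,1.8],"rotation":[0.008,0,0.277]},{"fingers":-0.7,"delta_pos":[-54.8,-12.7,1.8],"rotation":[0.008,0,0.277]},{"fingers":-0.7,"delta_pos":[-54.8,-12.7,1.8],"rotation":[0.008,0,0.277]},{"fingers":-0.7,"delta_pos":[-54.8,-12.7,1.8],"rotation":[0.008,0,0.277]},{"fingers":-0.7,"delta_pos":[-54.8,-12.7,1.8],"rotation":[0.008,0,0.277]},{"fingers":-0.7,"delta_pos":[-54.8,-12.7,1.8],"rotation":[0.008,0,0.277]},{"fingers":-0.7,"delta_pos":[-54.8,-12.7,1.8],"rotation":[0.008,0,0.277]},{"fingers":-0.7,"delta_pos":[-54.8,-12.7,1.8],"rotation":[0.008,0,0.277]},{"fingers":-0.7,"delta_pos":[-54.8,-12.7,1.8],"rotation":[0.008,0,0.277]}]}}

```text
time: 21.55
position: [567.0, -302.2, 219.7]
tool_rot: [-3.141, -0.001, 1.573]
contact_force: [0.8, 1.3, 0.0]
grip_width: 72.8
```

```bash
python3 - <<'E'
from h import *
p=eyes.camera_params("wrist")
w=eyes.camera("wrist")[:,:,::-1].copy(); cv2.imwrite("pics/w17.png",w)
V=w.max(2); m=V<100; m[260:]=0
for c in comps(m,200):
    r=cv2.minEnclosingCircle(plane(p,c,22).astype(np.float32)); print("dark",c.mean(0).round(),np.round(r[0],1),round(r[1],1))
m=V>185; m[260:]=0
for c in comps(m,200):
    r=cv2.minEnclosingCircle(plane(p,c,22).astype(np.float32)); print("bright",c.mean(0).round(),np.round(r[0],1),round(r[1],1))
go(566.5,-305,76,90)
E
```

```text
dark [183. 250.] [ 416.7 -361.9] 22.0
dark [263. 240.] [ 500.8 -349.3] 34.0
dark [325. 200.] [ 566.7 -305.5] 12.1
dark [324. 173.] [ 566. -286.] 20.4
dark [557.  50.] [ 761.7 -174.2] 15.4
dark [38. 95.] [ 320.4 -210.4] 56.2
dark [516.  42.] [ 728.2 -173.4] 40.1
dark [317.  30.] [ 558.1 -150.3] 64.5
bright [326. 205.] [ 566.8 -306.3] 19.8
bright [ 27. 159.] [ 284.1 -262.4] 38.4
from [ 567.  -302.4  220. ] [-180.    -0.    90.1] t 21.6 F [-0.4 -0.6  0.5] w 72.4 -> delta [-0.27, -0.04, 14.4] rot [-0.0, -0.001, 0.002] rows>= 2.3
```

View pics/w17.png

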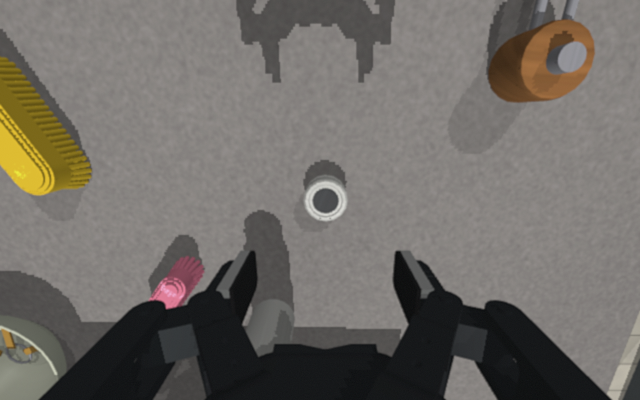

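The tin is at (566.8,-305.6), lid disc at (325,200), which agrees with the top view. Descending to grip it.

Emit:
{"name": "arm_command", "arguments": {"targets": [{"fingers":-0.7,"delta_pos":[-0.32,0,6],"rotation":[0,0,0]},{"fingers":-0.7,"delta_pos":[-0.32,0,12],"rotation":[0,0,0]},{"fingers":-0.7,"delta_pos":[-0.32,0,14.25],"rotation":[0,0,0]},{"fingers":-0.7,"delta_pos":[-0.32,0,14.25],"rotation":[0,0,0]},{"fingers":-0.7,"delta_pos":[-0.32,0,14.25],"rotation":[0,0,0]},{"fingers":0.4,"delta_pos":[-0.32,0,14.25],"rotation":[0,0,0]},{"fingers":0.4,"delta_pos":[-0.32,0,14.25],"rotation":[0,0,0]},{"fingers":0.4,"delta_pos":[-0.32,0,14.25],"rotation":[0,0,0]},{"fingers":0.4,"delta_pos":[-0.32,0,14.25],"rotation":[0,0,0]},{"fingers":0.4,"delta_pos":[-0.32,0,14.25],"rotation":[0,0,0]}], "grip_force": 35}}

```text
time: 22.85
position: [567.7, -305.8, 79.3]
tool_rot: [3.14, 0.001, 1.573]
contact_force: [-1.5, 0.9, 8.0]
grip_width: 42.7
```

```bash
python3 - <<'E'
from h import *
go(589.5,79.7,200,106)
w=eyes.camera("wrist")[:,:,::-1].copy(); cv2.imwrite("pics/w18.png",w)
E
```

```text
from [ 567.7 -305.8   79.3] [179.9   0.   90.1] t 22.85 F [-1.5  0.9  8. ] w 42.7 -> delta [38.54, 2.28, -12.08] rot [0.001, 0.001, -0.277] rows>= 6.5
```

View pics/w18.png

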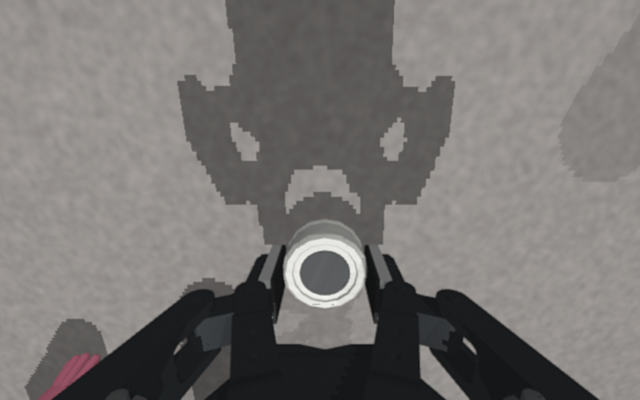

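Emit:
{"name": "arm_command", "arguments": {"targets": [{"fingers":0.4,"delta_pos":[0,0,-4],"rotation":[0,0,0]},{"fingers":0.4,"delta_pos":[0,0,-9],"rotation":[0,0,0]},{"fingers":0.4,"delta_pos":[4,0.2,-12.1],"rotation":[0,0,-0.05]},{"fingers":0.4,"delta_pos":[10,0.6,-12.1],"rotation":[0,0,-0.1]},{"fingers":0.4,"delta_pos":[16,1,-12.1],"rotation":[0,0,-0.15]},{"fingers":0.4,"delta_pos":[22,1.3,-12.1],"rotation":[0,0,-0.2]},{"fingers":0.4,"delta_pos":[28,1.7,-12.1],"rotation":[0,0,-0.25]},{"fingers":0.4,"delta_pos":[34,2.1,-12.1],"rotation":[0,0,-0.277]},{"fingers":0.4,"delta_pos":[38.5,2.3,-12.1],"rotation":[0,0,-0.277]},{"fingers":0.4,"delta_pos":[38.5,2.3,-12.1],"rotation":[0,0,-0.277]},{"fingers":0.4,"delta_pos":[38.5,2.3,-9],"rotation":[0,0,-0.277]},{"fingers":0.4,"delta_pos":[38.5,2.3,-7],"rotation":[0,0,-0.277]}]}}

```text
time: 24.4
position: [589.7, 77.9, 148.2]
tool_rot: [3.141, 0.002, 1.848]
contact_force: [0.4, -1.0, 0.1]
grip_width: 42.1
```

```bash
python3 - <<'E'
from h import *
go(589.5,79.7,100,106)
w=eyes.camera("wrist")[:,:,::-1].copy(); cv2.imwrite("pics/w19.png",w)
E
```

```text
from [589.7  77.9 148.2] [1.800e+02 1.000e-01 1.059e+02] t 24.4 F [ 0.4 -1.   0.1] w 42.1 -> delta [0.19, 0.03, 4.82] rot [0.0, 0.002, -0.002] rows>= 0.8
```

View pics/w19.png

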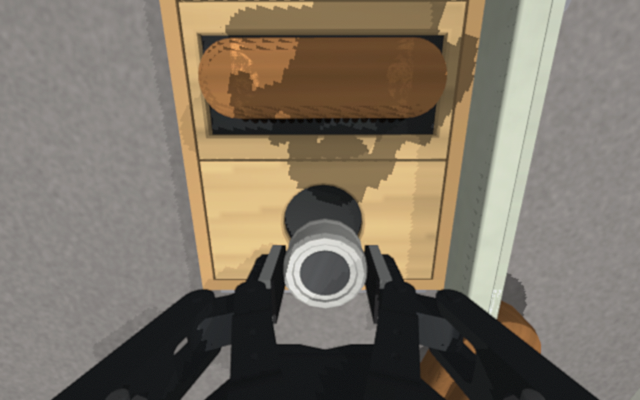

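The tin (325,272) is lined up with its recess (323,215). Lowering to just above the felt.

Emit:
{"name": "arm_command", "arguments": {"targets": [{"fingers":0.4,"delta_pos":[0.15,0,2.5],"rotation":[0,0,0]},{"fingers":0.4,"delta_pos":[0.15,0,4],"rotation":[0,0,0]},{"fingers":0.4,"delta_pos":[0.15,0,4.8],"rotation":[0,0,0]},{"fingers":0.4,"delta_pos":[0.15,0,4.85],"rotation":[0,0,0]},{"fingers":0.4,"delta_pos":[0.15,0,4.85],"rotation":[0,0,0]}]}}

```text
time: 25.08
position: [588.5, 79.0, 97.7]
tool_rot: [-3.14, 0.001, 1.848]
contact_force: [0.0, 0.5, -0.1]
grip_width: 42.4
```

```bash
python3 - <<'E'
from h import *
go(589.5,79.7,98.5,106)
w=eyes.camera("wrist")[:,:,::-1].copy(); cv2.imwrite("pics/w20.png",w)
E
```

```text
from [588.5  79.   97.7] [-1.799e+02  1.000e-01  1.059e+02] t 25.07 F [ 0.   0.5 -0.1] w 42.4 -> delta [0.04, 0.12, -0.08] rot [-0.002, 0.001, -0.002] rows>= 0.0
```

View pics/w20.png

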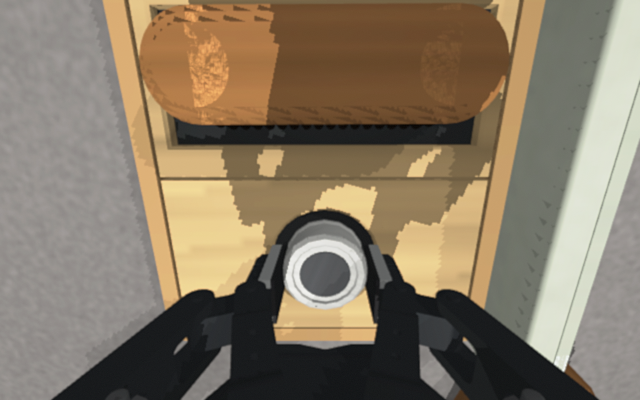

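Emit:
{"name": "arm_command", "arguments": {"targets": [{"fingers":0.4,"delta_pos":[0,0.05,0],"rotation":[0,0,0]},{"fingers":-0.5,"delta_pos":[0,0.05,0],"rotation":[0,0,0]},{"fingers":-0.5,"delta_pos":[0,0.05,0],"rotation":[0,0,0]},{"fingers":-0.5,"delta_pos":[0,0.05,0],"rotation":[0,0,0]},{"fingers":-0.5,"delta_pos":[0,0.05,0],"rotation":[0,0,0]},{"fingers":-0.5,"delta_pos":[0,0.05,-3],"rotation":[0,0,0]},{"fingers":-0.5,"delta_pos":[0,0.05,-8],"rotation":[0,0,0]},{"fingers":-0.5,"delta_pos":[0,0.05,-14],"rotation":[0,0,0]},{"fingers":-0.5,"delta_pos":[-10,0,-18],"rotation":[0,0,0]},{"fingers":-0.5,"delta_pos":[-16,0,-18],"rotation":[0,0,0]},{"fingers":-0.5,"delta_pos":[-16,0,-18],"rotation":[0,0,0]},{"fingers":-0.5,"delta_pos":[-16,0,-18],"rotation":[0,0,0]}]}}

```text
time: 26.62
position: [633.1, -79.2, 277.6]
tool_rot: [-3.14, 0.002, 1.842]
contact_force: [0.1, -0.1, 0.3]
grip_width: 64.1
```

```bash
python3 - <<'E'
from h import *
s=env.observe(); print(s["time"],s["position"].round() if hasattr(s["position"],"round") else s["position"])
p=eyes.camera_params("wrist")
w=eyes.camera("wrist")[:,:,::-1].copy(); cv2.imwrite("pics/w21.png",w)
V=w.max(2); S=np.ptp(w,axis=2); m=(V>160)&(S<35); m[300:]=0
for c in comps(m,200):
    for z in (41,45):
        r=cv2.minEnclosingCircle(plane(p,c,z).astype(np.float32)); print("bright",z,c.mean(0).round(),np.round(r[0],1),round(r[1],1))
for n in("top","side"):
    cv2.imwrite(f"pics/{n}_end.png",eyes.camera(n)[:,:,::-1])
im=cv2.imread("pics/top_end.png"); cv2.imwrite("pics/top_endc.png",cv2.resize(im[100:320,140:500],(792,484),interpolation=cv2.INTER_CUBIC))
im=cv2.imread("pics/side_end.png"); cv2.imwrite("pics/side_endc.png",cv2.resize(im[60:360,130:530],(800,600),interpolation=cv2.INTER_CUBIC))
E
```

```text
26.625 [633. -79. 278.]
bright 41 [443.  47.] [702.3  84.1] 38.8
bright 45 [443.  47.] [701.1  83. ] 38.3
```

View pics/w21.png

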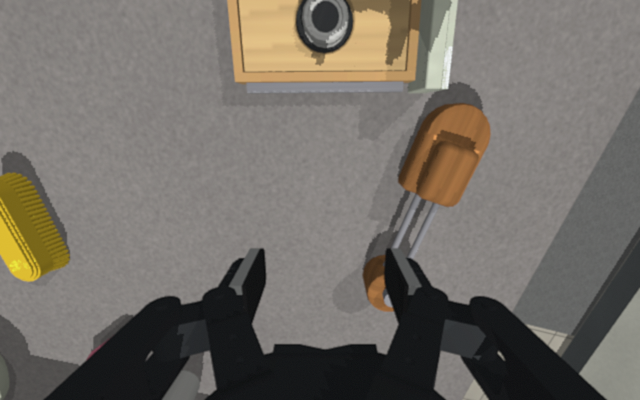

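View pics/top_endc.png

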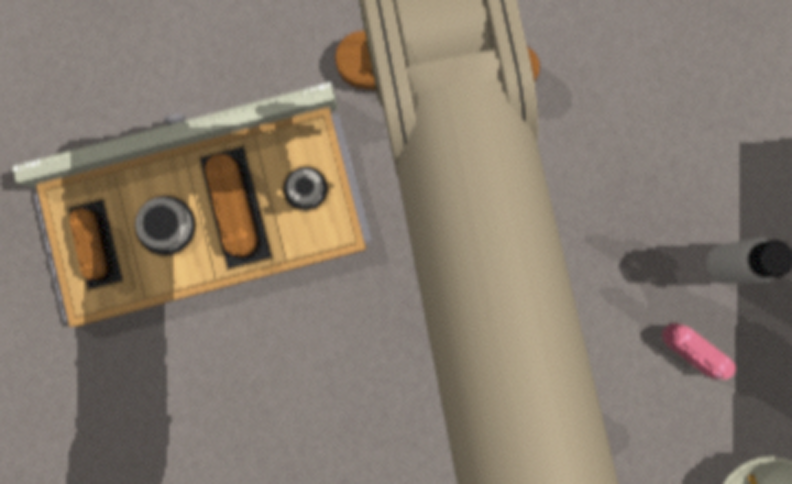

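View pics/side_endc.png

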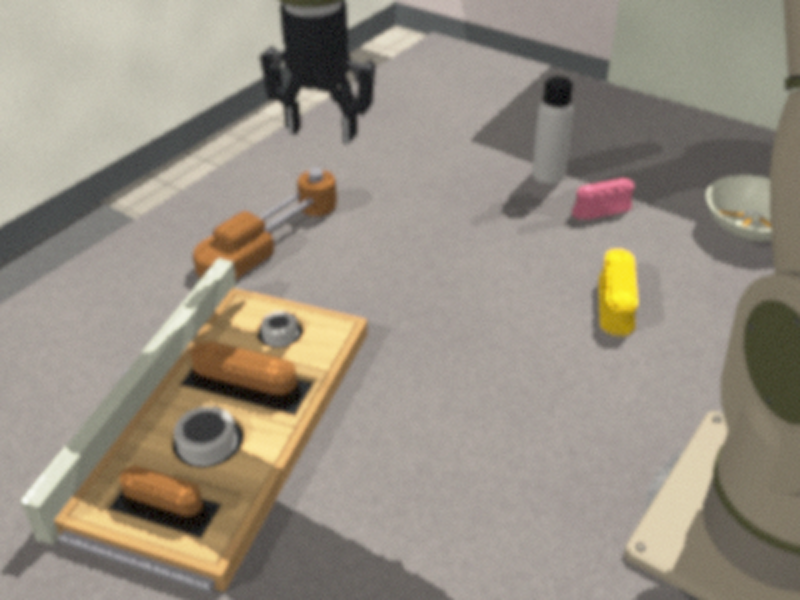

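All four pieces are seated: in the top view the tins sit concentric in their recesses and the brushes lie inside theirs. The shoe tree, spray can and look-alikes are where they were. Handing in.

```bash
python3 - <<'E'
from h import *
print(env.job_done()); print(env.observe()["time"])
E
```

```text
the job is handed in; nothing more can be done
None
the job is handed in; nothing more can be done
```

All four pieces are in their matching recesses, brushes bristles down and tins lid up. I handed the job in at about 27 s, with the arm clear of everything.

| Item | Centre measured after release (mm) | Recess centre (mm) |
|---|---|---|
| Large brush | (563.5, 168.6), turned 16.9° | (563.5, 168), 16° |
| Small brush | (512.0, 345.3), turned 15.5° | (513, 345), 16° |
| Large tin | (539.2, 256.4) | (538.5, 257) |
| Small tin | not measured (see below) | (589.5, 79.7) |

- **Small tin:** my last measurement did not pick it up, because the colour mask caught the drawer front instead. I checked it only by eye. The final wrist and top pictures show it centred in its recess with the lid up, and the side picture shows it in its recess.
- **Flat on the felt:** I judged this from the release heights and the pictures, not from a direct height measurement.
- **Bystanders:** in the final top and side pictures the spray can and the look-alikes stand where they started. In the top picture the arm hid the yellow brush and most of the shoe tree. In the side picture both look unmoved.
- **Forces:** the highest tool force I read was about 9 N.

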